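# Sort the mixed soaps onto their display boards

### The job

Sort the five loose soaps onto the three wooden display boards by shape: each goes on the board whose small fixed sample has the same shape (round, wide ridged bar or slim stick), whatever its colour. Set each down gently, without dropping it, lying flat on the wood with nothing stacked, and leave the jar and the bowl alone.

Things in the scene. Friction and masses are not known exactly. Their poses are not given: they have to be found in the camera images.
- puck_a_center (a point): Ochre round soap, a flat disc of 58 mm diameter, 34 mm high. Site at its centre, 17 mm above its underside; z up. Loose, on the counter at the start.
- puck_b_center (a point): Lilac round soap, a flat disc of 58 mm diameter, 34 mm high. Site at its centre, 17 mm above its underside; z up. Loose, on the counter at the start.
- bar_a_center (a point): Ochre wide soap bar with a finely ridged (crinkle-cut) top, 76 mm (x) x 50 mm (y), 34 mm high. Site at its centre, 17 mm above its underside; z up. Loose, on the counter at the start.
- bar_b_center (a point): Grey-green wide soap bar with a finely ridged (crinkle-cut) top, 76 mm (x) x 50 mm (y), 34 mm high. Site at its centre, 17 mm above its underside; z up. Loose, on the counter at the start.
- stick_center (a point): Lilac slim smooth soap stick, 90 mm (x) x 30 mm (y), 34 mm high. Site at its centre, 17 mm above its underside; z up. Loose, on the counter at the start.
- board_round_spot (a point): Fixed dark wooden board, 170 x 190 x 16 mm (x, y, z); its fixed cream sample, 10 mm thick, is a small round disc, 44 mm in diameter. Site on the board's top face, mid bare area; x points to the sample (centre at x = 85 mm), y along the 190 mm side, z up. Bare wood: 60 mm each way in x (-x: board's edge), 95 mm each way in y (edges). Boards differ only in the sample, swap places, turn up to 6 deg.
- board_bar_spot (a point): Fixed dark wooden board, 170 x 190 x 16 mm (x, y, z); its fixed cream sample, 10 mm thick, is a small wide ridged bar, 60 x 40 mm. Site on the board's top face, mid bare area; x points to the sample (centre at x = 85 mm), y along the 190 mm side, z up. Bare wood: 60 mm each way in x (-x: board's edge), 95 mm each way in y (edges). Boards differ only in the sample, swap places, turn up to 6 deg.
- board_stick_spot (a point): Fixed dark wooden board, 170 x 190 x 16 mm (x, y, z); its fixed cream sample, 10 mm thick, is a small slim smooth stick, 76 x 22 mm. Site on the board's top face, mid bare area; x points to the sample (centre at x = 85 mm), y along the 190 mm side, z up. Bare wood: 60 mm each way in x (-x: board's edge), 95 mm each way in y (edges). Boards differ only in the sample, swap places, turn up to 6 deg.
- jar_center (a point): Bystander: jar with a paper label and a pale wooden lid, 70 mm in diameter, 110 mm high, loose, standing left of the boards. Site at its centre, 55 mm up.
- bowl_center (a point): Bystander: white bowl, 110 mm across, 45 mm high, loose, right of the boards. Site on its axis, 22 mm up.
Things that resemble listed ones, but are neither listed nor needed, are in the scene too. Leave any red look-alike of the part that bears bar_a_center alone.

How it is judged:
At the end, for the whole second after the job is handed in: Each soap lies flat (within 0.12 rad) on the wood of the board with its own shape's sample: centre 12 to 22 mm above the board's top, inside its edges by 24 mm (round), 22 mm (bar) or 12 mm (stick); released, at rest (under 0.02 m/s) (x of puck_a_center in the frame of board_round_spot between -0.036 and 0.086 m and y of puck_a_center in the frame of board_round_spot between -0.071 and 0.071 m and z of puck_a_center in the frame of board_round_spot between 0.012 and 0.022 m and angle between the z axis of each of puck_a_center, puck_b_center and the z axis of board_round_spot, either way round below 0.12 rad and linear speed of each of puck_a, puck_b, bar_a, bar_b, stick below 0.02 m/s and contact force between each of puck_a, puck_b, bar_a, bar_b, stick and the fingers below 0.1 N and x of puck_b_center in the frame of board_round_spot between -0.036 and 0.086 m and y of puck_b_center in the frame of board_round_spot between -0.071 and 0.071 m and z of puck_b_center in the frame of board_round_spot between 0.012 and 0.022 m and x of bar_a_center in the frame of board_bar_spot between -0.038 and 0.088 m and y of bar_a_center in the frame of board_bar_spot between -0.073 and 0.073 m and z of bar_a_center in the frame of board_bar_spot between 0.012 and 0.022 m and angle between the z axis of each of bar_a_center, bar_b_center and the z axis of board_bar_spot, either way round below 0.12 rad and x of bar_b_center in the frame of board_bar_spot between -0.038 and 0.088 m and y of bar_b_center in the frame of board_bar_spot between -0.073 and 0.073 m and z of bar_b_center in the frame of board_bar_spot between 0.012 and 0.022 m and x of stick_center in the frame of board_stick_spot between -0.048 and 0.098 m and y of stick_center in the frame of board_stick_spot between -0.083 and 0.083 m and z of stick_center in the frame of board_stick_spot between 0.012 and 0.022 m and angle between the z axis of stick_center and the z axis of board_stick_spot, either way round below 0.12 rad); the robot touches nothing.
It fails at once if a soap is dropped or thrown (faster than 0.8 m/s while not held, a fall of about 33 mm) ((linear speed of puck_a above 0.8 m/s and contact force between puck_a and the fingers below 0.05 N) or (linear speed of puck_b above 0.8 m/s and contact force between puck_b and the fingers below 0.05 N) or (linear speed of bar_a above 0.8 m/s and contact force between bar_a and the fingers below 0.05 N) or (linear speed of bar_b above 0.8 m/s and contact force between bar_b and the fingers below 0.05 N) or (linear speed of stick above 0.8 m/s and contact force between stick and the fingers below 0.05 N)).
It fails at once if the jar is shifted by more than 25 mm or tipped (distance of jar_center from where it was at the start of the episode above 0.025 m or angle between jar_center's own z axis and vertical above 0.3 rad).
It fails at once if the bowl is shifted by more than 25 mm or tipped (distance of bowl_center from where it was at the start of the episode above 0.025 m or angle between bowl_center's own z axis and vertical above 0.3 rad).
It also fails if it takes over 112 s, if anything falls off the work surface, if the arm or the gripper's body presses on something with over 40 N, if the wrist force passes 120 N, or if a joint passes its speed limit or range.

### The arm

A 6-joint arm with a two-finger parallel gripper is mounted at the origin on the work surface. World frame = base frame: x ahead of the robot, y to its left, z up, the work surface at z = 0. Lengths are in m, angles in rad, forces in N, time in s.
With the tool pointing down it reaches from about 0.375 to 0.925 m from the base axis. Payload 5.7 kg.
Tool frame: the origin (TCP) lies midway between the tips of the shut fingers; the grasp point (between the pads) lies 19 mm behind it; z points along the fingers, y is the line along which they close (so a half turn about z gives the same grasp; the last joint's range is limited). The gripper opens to 88 mm and grips with 3 to 60 N. Pads are 20 mm wide; open, the fingers measure 115 mm over their backs; the gripper's body (75 mm by 178 mm) begins 61 mm behind the grasp point.
Start: joints at [1.151, 0.359, 1.51, -0, 1.272, -0.115], TCP at [0.18, 0.572, 0.223] pointing down, gripper open.
Joint ranges: [-2.97, 2.97], [-1.01, 2.36], [0.21, 2.38], [-0.96, 4.11], [0.2, 2.71], [-2.98, 2.98]. Speed limits (rad/s): [2.39, 2.39, 3.14, 3.14, 3.14, 3.14].

### API

Orientations are given as a unit quaternion [x, y, z, w].
In Python, from bench import move_ptp, servo_line, goto_joints, move_gripper, sleep, inverse_kinematics, capture, PlanningError, close_job, spot_in, silhouettes, current_clock, current_joint_pos, current_qvel, current_joint_torque, current_position, current_orientation, current_force, current_torque, current_finger_gap, current_grip_force gives the robot as it stands. Calls block until the motion is done:
- move_ptp(position, orientation): joint-space move of the TCP to a pose.
- servo_line(position, orientation=None, rate=0.15, contact_N=None): straight line of the TCP; orientation=None keeps the orientation; rate is the mean speed in m/s. With contact_N (N) it stops when the force on the tool has changed by that much, and returns True; else False.
- goto_joints(angles): joint-space move.
- move_gripper(opening): finger opening in m; the grip force is fixed at half the most; returns when the fingers have stopped.
- sleep(seconds).
- inverse_kinematics(position, orientation): joint angles nearest the present ones, or None.
- capture(name): name is "side" or "top" or "wrist"; returns a dict with "image" (480x640x3 uint8, blue, green, red), "range_z" (480x640 float32, m along the optical axis (not along the pixel's ray), 0 where there is no reading), "intrinsics" (3x3 intrinsics, pixels), "R" (3x3) and "t" (3): a world point X has camera coordinates R X + t. Camera axes: x right, y down, z forward; pixel columns grow to the right and rows downward; lengths in m; the calibration is good to about 2 mm. A picture is of the moment at which its call begins.
A pose or a line that the arm cannot do raises PlanningError and nothing moves.
- close_job(): hands the job in; it is judged then, once.
Trained networks look in the newest picture that a camera, given by its name, has taken for a name from the list of things; names that differ only in an ending like _2 or _b are one class to them, and where a whole thing is asked for, a point or a joint stands for the part that bears it (a point fixed in the world has none). Each returns a list of dicts, best first, with "conf" (0 to 1); they miss things now and then, are a little off and sometimes report something else, mostly with a low value. They report only what shows in the picture. A call takes as long as a camera call. They do not tell look-alikes from the thing itself.
- spot_in(camera, query): "xy" ([column, row] in pixels, amid what is visible of it).
- silhouettes(camera, query): "region" (480x640 bool, what is visible of it) and "xy" ([column, row] in pixels, amid what is visible of it).
Readings, each from a call of its own:
- current_clock(): time.
- current_joint_pos(): joint angles.
- current_qvel(): joint speeds.
- current_joint_torque(): joint torques, N m.
- current_position(): TCP position.
- current_orientation(): TCP orientation.
- current_force(): force on the tool from outside, world axes, zero at the start.
- current_torque(): the same for the moment, N m.
- current_finger_gap(): finger opening in m.
- current_grip_force(): force on a finger pad.
Only numpy, scipy, OpenCV 4.12 (cv2) and the standard library are available. Lean on these libraries where they do the work, as an engineer would, in place of code of your own. Each camera call takes 0.05 s, during which the arm holds its last target. There are 200 camera calls.

## Working session

There is one attempt and no reset: what is moved stays moved. The work goes in short steps, each a Python script; the robot and the scene stay as the last script left them, time stands still between calls to the robot, and variables do not carry over. Pictures are saved under pics/ and viewed, at most 14 in all, crops included, and the job is handed in when it is done.

```bash
ls; mkdir -p pics
python3 - <<'E'
from bench import *
import cv2,numpy as np
for n in ("top","side"):
    c=capture(n); cv2.imwrite(f"pics/{n}0.png",c["image"]); np.savez(f"{n}0.npz",**c)
    print(n,c["intrinsics"].tolist(),c["R"].round(3).tolist(),c["t"].round(3).tolist())
    for q in ["puck_a_center","bar_a_center","stick_center","board_round_spot","board_bar_spot","board_stick_spot","jar_center","bowl_center"]:
        print(q,[(np.round(d["xy"]).tolist(),round(d["conf"],2)) for d in spot_in(n,q)])
print(current_clock(),current_position(),current_orientation())
E
```

```text
pics
top [[444.8479783321185, 0.0, 321.59869371233884], [0.0, 444.8479783321185, 237.4991577263354], [0.0, 0.0, 1.0]] [[0.007, -1.0, 0.023], [-0.991, -0.01, -0.132], [0.132, -0.022, -0.991]] [-0.019, 0.552, 0.971]
puck_a_center [([450.0, 307.0], 0.58)]
bar_a_center [([229.0, 350.0], 0.96), ([174.0, 358.0], 0.84), ([245.0, 295.0], 0.83), ([350.0, 141.0], 0.77), ([122.0, 335.0], 0.76)]
stick_center [([173.0, 296.0], 0.81)]
board_round_spot [([417.0, 217.0], 0.77), ([452.0, 306.0], 0.53)]
board_bar_spot [([209.0, 209.0], 0.79)]
board_stick_spot [([309.0, 208.0], 0.92)]
jar_center [([109.0, 234.0], 0.59)]
bowl_center [([514.0, 236.0], 0.59)]
side [[439.40641763894064, 0.0, 321.6390157552346], [0.0, 439.40641763894064, 237.3670358099975], [0.0, 0.0, 1.0]] [[0.958, -0.287, -0.001], [-0.166, -0.549, -0.819], [0.235, 0.785, -0.573]] [-0.514, 0.155, 0.974]
puck_a_center [([299.0, 372.0], 0.84)]
bar_a_center [([430.0, 262.0], 0.86), ([219.0, 189.0], 0.85), ([266.0, 232.0], 0.84), ([220.0, 233.0], 0.84), ([208.0, 213.0], 0.6)]
stick_center [([253.0, 202.0], 0.86)]
board_round_spot [([389.0, 325.0], 0.65)]
board_bar_spot [([325.0, 210.0], 0.92)]
board_stick_spot [([354.0, 256.0], 0.65)]
jar_center [([286.0, 163.0], 0.84)]
bowl_center [([419.0, 404.0], 0.92), ([390.0, 325.0], 0.62), ([287.0, 165.0], 0.5)]
0.9 [0.18005626 0.57233246 0.22265141] [ 1.51802042e-01  9.88410916e-01 -2.41426785e-05 -3.48914316e-06]
```

View pics/top0.png

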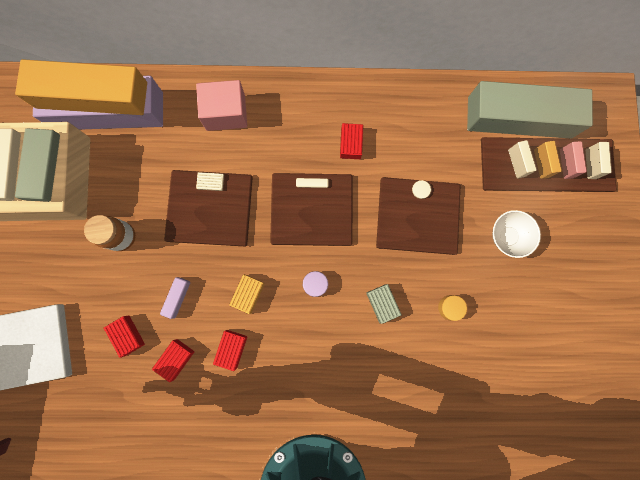

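View pics/side0.png

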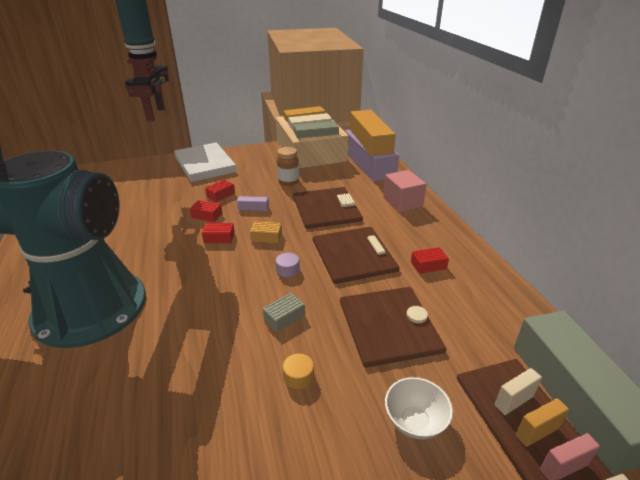

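Boards left to right in the top view are bar (209,209), stick (312,209) and round (419,215). The soaps are the stick (173,297), ochre bar (246,295), lilac puck (315,284), green bar (384,304) and ochre puck (454,307). There are red decoys at (123,336), (172,360), (230,350) and (351,141).

Run:
```python
import numpy as np,cv2
c=np.load("top0.npz");K=c["intrinsics"];z=c["range_z"]
v,u=np.mgrid[:480,:640]
P=np.stack([(u-K[0,2])/K[0,0]*z,(v-K[1,2])/K[1,1]*z,z],-1)
W=(P-c["t"])@c["R"]
ok=z>0
def rect(mask,xy,name):
    n,l=cv2.connectedComponents(mask.astype(np.uint8),connectivity=4)
    k=l[xy[1],xy[0]]
    p=W[l==k]; r=cv2.minAreaRect((p[:,:2]*1000).astype(np.float32))
    (cx,cy),(w,h),a=r
    if w<h: a+=90
    a=(a+90)%180-90
    print(name,k,len(p),"c",round(cx),round(cy),"size",round(max(w,h)),round(min(w,h)),"long-axis deg",round(a,1),"zmed",np.median(p[:,2]).round(4))
top=ok&(W[...,2]>.027)&(W[...,2]<.045)
for n,xy in dict(stick=(174,297),bar_a=(246,294),puck_b=(315,284),bar_b=(384,303),puck_a=(455,307),red1=(123,336),red2=(172,360),red3=(230,350),).items(): rect(top,xy,n)
bd=ok&(W[...,2]>.010)&(W[...,2]<.022)
for n,xy in dict(bar=(209,215),stick=(312,215),round=(419,225)).items(): rect(bd,xy,n)
bd=ok&(W[...,2]>.0225)&(W[...,2]<.03)
for n,xy in dict(sbar=(210,181),sstick=(312,183),sround=(422,189)).items(): rect(bd,xy,n)
print(W[330:335,320,2], W[215,209],W[234,109],W[300,550])
```

```text
stick 125 573 c 415 314 size 89 32 long-axis deg -20.4 zmed 0.0346
bar_a 124 783 c 424 154 size 76 50 long-axis deg -22.7 zmed 0.0356
puck_b 123 512 c 448 0 size 56 54 long-axis deg 0.5 zmed 0.0345
bar_b 126 775 c 405 -155 size 76 50 long-axis deg 23.6 zmed 0.0355
puck_a 127 519 c 397 -311 size 56 56 long-axis deg -89.7 zmed 0.0346
red1 130 860 c 330 422 size 76 53 long-axis deg 31.3 zmed 0.0357
red2 133 851 c 279 311 size 76 50 long-axis deg -34.6 zmed 0.0358
red3 132 831 c 301 187 size 77 50 long-axis deg -16.4 zmed 0.0357
bar 17 5379 c 623 250 size 191 171 long-axis deg 87.2 zmed 0.0169
stick 19 5427 c 623 11 size 188 170 long-axis deg 89.8 zmed 0.0168
round 20 5432 c 611 -242 size 190 171 long-axis deg 86.0 zmed 0.0167
sbar 80 405 c 684 246 size 61 41 long-axis deg 87.0 zmed 0.0274
sstick 91 278 c 683 10 size 72 22 long-axis deg -89.1 zmed 0.0264
sround 94 253 c 671 -246 size 43 41 long-axis deg -27.6 zmed 0.0263
[ 0.00075774 -0.00205908  0.00126805  0.00288161  0.00316691] [0.60422616 0.24631234 0.01737185] [0.54447296 0.4284066  0.1130477 ] [ 0.41476105 -0.54871264  0.00077265]
```

```bash
cat > h.py <<'E'
from bench import *
import numpy as np
HOV=0.14; GZ=0.007; BT=0.0165
def quat(deg):
    """tool down, closing line at deg in the world xy plane"""
    f=np.radians(deg+90)/2
    return [float(np.cos(f)),float(np.sin(f)),0.,0.]
def best(xy,z,deg):
    c=[]
    for d in (deg,deg+180):
        j=inverse_kinematics([*xy,z],quat(d))
        if j is not None: c.append((abs(j[5]),d,j))
    return min(c,key=lambda t:t[0])[1:]
def pick(xy,deg,wid):
    d,j=best(xy,HOV,deg); move_gripper(min(wid+.028,.088)); goto_joints(j)
    servo_line([*xy,.05],rate=.2)
    hit=servo_line([*xy,GZ],rate=.08,contact_N=12)
    move_gripper(0.0); g=current_finger_gap()
    print("pick z",current_position()[2].round(4),"hit",hit,"gap",round(g,4),"F",round(current_grip_force(),1))
    if abs(g-wid)>.006: raise SystemExit("bad grasp")
    servo_line([*xy,HOV],rate=.15)
def place(xy,deg,wid):
    d,j=best(xy,HOV,deg); goto_joints(j); sleep(.2)
    z=GZ+BT
    servo_line([*xy,z+.012],rate=.12); sleep(.2)
    print("gap before",round(current_finger_gap(),4),end=" ")
    hit=servo_line([*xy,z-.002],rate=.015,contact_N=4)
    p=current_position(); move_gripper(wid+.018); sleep(.2)
    servo_line([p[0],p[1],.10],rate=.12)
    print("placed z",round(p[2],4),"hit",hit,"t",round(current_clock(),1))
def on(c,yaw,x,y):
    """board centre, yaw of its x axis, (x,y) in spot frame -> world"""
    a=np.radians(yaw); x-=.025
    return [c[0]+x*np.cos(a)-y*np.sin(a), c[1]+x*np.sin(a)+y*np.cos(a)]
BAR=((.623,.250),-2.9); STK=((.623,.011),-.2); RND=((.611,-.242),-4.)
E
python3 - <<'E'
from h import *
for n,xy,d in [("a",(.424,.154),67.3),("b",(.405,-.155),-66.4),("s",(.415,.314),69.6),("pb",(.448,0),0),("pa",(.397,-.311),0),("pl",on(*BAR,0,.045),-2.9),("pl",on(*RND,0,-.043),-4)]:
    for z in (.007,HOV):
        r=best(xy,z,d); print(n,r[0],np.round(r[1],2))
pick((.424,.154),67.3,.050)
place(on(*BAR,0,.045),-2.9,.050)
c=capture("top")
import cv2; cv2.imwrite("pics/top1.png",c["image"][120:380,60:560])
E
```

```text
a 67.3 [ 0.2   0.49  2.04 -0.    0.62 -0.98]
a 67.3 [ 0.2   0.25  1.92 -0.    0.97 -0.98]
b -66.4 [-0.53  0.47  2.07 -0.    0.59  0.63]
b -66.4 [-0.53  0.23  1.96 -0.    0.96  0.63]
s 69.6 [ 0.51  0.54  1.88 -0.    0.71 -0.7 ]
s 69.6 [ 0.51  0.34  1.78 -0.    1.02 -0.7 ]
pb 0 [-0.15  0.48  2.04 -0.    0.61 -0.15]
pb 0 [-0.15  0.25  1.93 -0.    0.97 -0.15]
pa 0 [-0.8   0.53  1.92 -0.    0.69 -0.8 ]
pa 0 [-0.8   0.32  1.81 -0.    1.01 -0.8 ]
pl -2.9 [ 0.36  0.69  1.53 -0.    0.92  0.41]
pl -2.9 [ 0.36  0.53  1.44 -0.    1.17  0.41]
pl -4 [-0.56  0.66  1.58 -0.    0.89 -0.49]
pl -4 [-0.56  0.5   1.49 -0.    1.15 -0.49]
pick z 0.0072 hit False gap 0.0498 F 30.0
gap before 0.0495 placed z 0.0233 hit True t 10.9
```

View pics/top1.png

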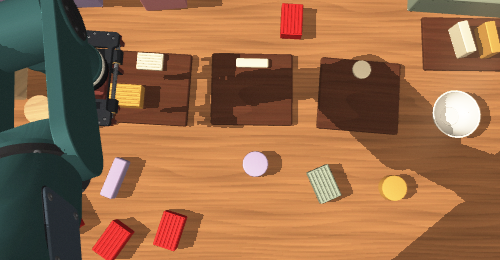

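The ochre bar lies on the bar board at crop (130,95), and the other soaps are undisturbed. I'm carrying on with the remaining four.

Run:
```python
from h import *
pick((.405,-.155),-66.4,.050); place(on(*BAR,0,-.045),-2.9,.050)
pick((.415,.314),69.6,.030); place(on(*STK,0,0),89.8,.030)
pick((.448,0.),0,.058); place(on(*RND,0,.043),-4,.058)
pick((.397,-.311),0,.058); place(on(*RND,0,-.043),-4,.058)
goto_joints(best((.42,.15),.25,70)[1])
import cv2
c=capture("top"); cv2.imwrite("pics/top2.png",c["image"])
c2=capture("side"); cv2.imwrite("pics/side2.png",c2["image"])
K=c["intrinsics"];z=c["range_z"];v,u=np.mgrid[:480,:640]
W=(np.stack([(u-K[0,2])/K[0,0]*z,(v-K[1,2])/K[1,1]*z,z],-1)-c["t"])@c["R"]
m=(z>0)&(W[...,2]>.04)&(W[...,2]<.06)&(W[...,0]>.5)&(W[...,0]<.72)&(abs(W[...,1])<.36)
n,l,s,_=cv2.connectedComponentsWithStats(m.astype(np.uint8))
for k in range(1,n):
    if s[k,4]>150:
        p=W[l==k]; print(np.round(p.mean(0),3),len(p),"z spread",np.percentile(p[:,2],[5,95]).round(4))
print(current_clock(),[np.round(on(*b,0,y),3) for b,y in((BAR,.045),(BAR,-.045),(STK,0),(RND,.043),(RND,-.043))])
```

```text
pick z 0.0072 hit False gap 0.0497 F 30.0
gap before 0.05 placed z 0.0233 hit True t 21.2
pick z 0.0072 hit False gap 0.0297 F 30.0
gap before 0.03 placed z 0.0232 hit True t 30.9
pick z 0.0072 hit False gap 0.0573 F 30.0
gap before 0.0577 placed z 0.0233 hit True t 40.7
pick z 0.0072 hit False gap 0.0575 F 30.0
gap before 0.0576 placed z 0.0233 hit True t 49.3
[0.597 0.012 0.05 ] 519 z spread [0.0471 0.0537]
[0.599 0.294 0.051] 787 z spread [0.0472 0.0549]
[0.594 0.206 0.051] 774 z spread [0.0478 0.0544]
[ 0.587 -0.196  0.05 ] 514 z spread [0.0469 0.0533]
[ 0.581 -0.282  0.05 ] 516 z spread [0.0453 0.0531]
51.1917 [array([0.6  , 0.296]), array([0.596, 0.206]), array([0.598, 0.011]), array([ 0.589, -0.197]), array([ 0.583, -0.283])]
```

View pics/top2.png

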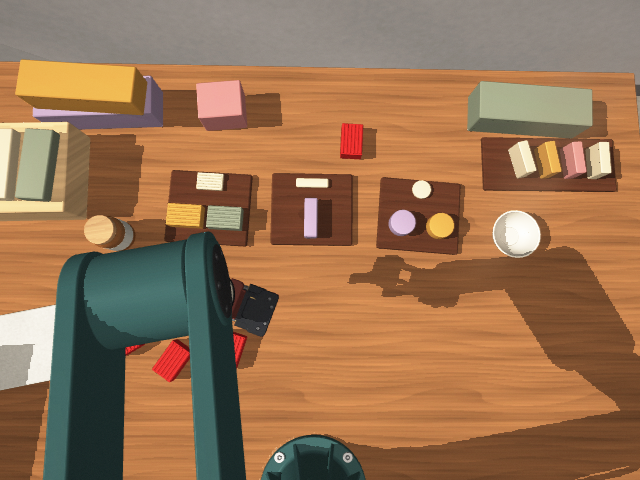

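View pics/side2.png

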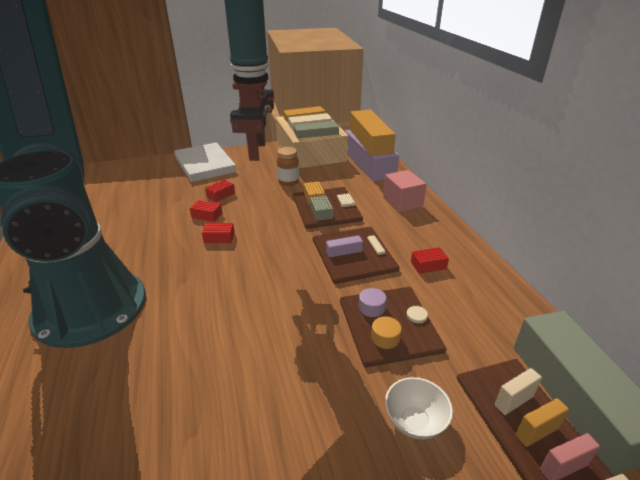

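All five soaps lie flat on their boards: bars at top-view (184,215) and (224,217), the stick at (310,217), pucks at (403,222) and (440,226). The jar, bowl and reds haven't moved, and the arm is clear.

```bash
python3 -c "
from bench import *
print(close_job())"
```

```text
the job is handed in; nothing more can be done
None
```

All five soaps are lying flat on the boards that match their shapes, with the jar, bowl and red look-alikes left alone; I handed the job in at about 51 s, and no verdict was returned.

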